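# Set the reader carriage to its mark, play taken up

## Robot

A 6-joint arm with a two-finger parallel gripper is mounted at the origin on a cart in front of the work surface, level with it; the furniture and walls round the work are solid. World frame = base frame: x ahead of the robot, y to its left, z up, the work surface at z = 0. Lengths are in m, angles in rad, forces in N, time in s.
With the tool pointing down it reaches from about 0.375 to 0.825 m from the base axis. Payload 5.5 kg.
Tool frame: the origin (TCP) lies on the centre line of the jaws, within the pads' length; the fingertips stand 19 mm ahead of it and the grasp point (between the pads) is the TCP (manip.tips_ahead is the distance from the TCP to the fingertips, in m); z points along the fingers, y is the direction in which the jaws open and shut (so a half turn about z gives the same grasp; the last joint's range is limited). The gripper opens to 85 mm and grips with 20 to 120 N. Pads are 22 mm wide; open, the fingers measure 114 mm over their backs; the gripper's body (76 mm by 85 mm) begins 54 mm behind the grasp point. The pads swing forward as they close: fully open they stand 13 mm farther back than shut.
Start: joints at [1.286, 0.314, -0.047, 1.21, 0, 1.571], TCP at [0.169, 0.576, 0.25] pointing down, gripper open.
Joint ranges: [-2.67, 2.67], [-0.69, 1.73], [-1.03, 1.25], [-2.08, 2.16], [-1.42, 1.45], [-3.14, 3.14]. Speed limits (rad/s): [2.39, 2.39, 3.01, 3.14, 3.14, 3.14].

## Interface

Orientations are given as a unit quaternion [w, x, y, z].
In Python, from rig import manip gives the robot as it stands. The module is installed in compiled form; this text tells all that it offers.
- The arm moves only by the shell command python3 -m pendant 'ROWS' [OPENING]. ROWS is JSON, a list of rows, each a list of 2 entries, a list of its own where there are three numbers: the shift along the tool's x, y, z in m, then the turn, a rotation vector about the tool's x, y, z in degrees. In form: [[[tx, ty, tz], [ax, ay, az]], ...]. A call has 1 to 10 rows; each row shifts and turns the commanded pose from where the row before left it, along the tool's axes as they then stand; what a row does not reach is not made up. A row lasts 1/8 s, in which the tool goes at most 62.5 mm and 10.7 degrees, less where a joint would pass 70% of its speed; a pose out of reach is approached as far as the arm can. A call with a gripper value outside its range is refused whole. OPENING is the closure in counts, from 0 (fully open) to 255 (shut), set as the call begins (- or left out, the last holds). The fingers move at their own pace and stop on an object; the grip force is fixed at half the most. Time passes only in rows, so rows that do not move let the fingers close. It gives the time, the measured TCP pose, the force and the opening at its end, in the units of the state.
- manip.read_state(): the state, without advancing time (a new reading comes with each control period).
- manip.get_image(name): name is "scene" or "side" or "wrist"; returns a dict with "color" (420x560x3 uint8, red, green, blue), "K" (3x3 intrinsics, pixels), "position" and "attitude" of the camera in the world. Camera axes: x right, y up, looking along -z (the intrinsics and any distortion apply to the point x, -y, -z); pixel columns grow to the right and rows downward; lengths in m; the calibration is good to about 2 mm. The wrist camera is an equidistant fisheye: a pixel r from the principal point sees the ray r / f radians off the axis. A picture is of the moment at which its call begins. There is no depth.
- manip.sign_off(): hands the job in, once; it reports no verdict.
The state is a dict: "time": time; "joint_positions": joint angles; "qvel": joint speeds; "tau": joint torques, N m; "position": TCP position; "ee_rot": TCP orientation; "contact_force": force on the tool from outside, world axes, zero at the start; "wrist_torque": the same for the moment, N m; "width": opening from 0.0 (shut) to 1.0 (fully open).
Only numpy, scipy, OpenCV 4.12 (cv2) and the standard library are available. Lean on these libraries where they do the work, as an engineer would, in place of code of your own. Each camera call takes 0.05 s, during which the arm holds its last target.

## Task

Set the sliding carriage of the tube reader to the set mark, always coming up to the mark from the home side so that the play in its push paddle is taken up. First push the paddle until the carriage is home against its stop and hold it pressed there, with about 10 N, for half a second; then push the paddle the other way until the carriage's pointer stands at the tip of the mark clip, and let go; if it runs past, take it back well short of the mark and come up again. Push with closed fingers, without squeezing the paddle or forcing anything, and leave the bottle, cup and small carton beside the reader where they are.

Things in the scene. Friction and masses are not known exactly. Their poses are not given: they have to be found in the camera images.
- reader: Heavy fixed bed of the reader, 80 x 250 x 17 mm, grey, with two rails and a 35 mm high aluminium block at each end; origin at the centre of its underside. Its y axis runs along the rails, pointing away from the home stop; its x axis points across the bed, away from the scale ledge; z up. It carries the carriage and the paddle.
- carriage (a joint): Carriage position along the bed's y, in m; 0.09 = far end. Home is where it meets the dark stop pin (10 mm thick) screwed through the -y end block: a hard stop, set differently each time and not measured, so home lies anywhere between 0.002 and 0.014 and is found by feel. White block 60 x 72 mm, top at 40 mm, shoulders to 47 mm. Drags with about 3 N, stays where it is left. Starts beyond the mark.
- paddle (a joint): Where the push paddle stands in its play on the carriage, in m along the bed's y: 0 = against the home-side shoulder, 0.009 = against the other shoulder. In between it moves freely (0.5 N) and the carriage does not move. Play is taken up for the mark when the paddle rests at 0.009, where pushing it in +y leaves it.
- paddle_mid (a point): Centre of the upright push paddle, an aluminium plate 40 mm wide (along the bed's x), 6 mm thick (along y), from 46 to 96 mm above the bench; this point is 71 mm above the bench. Push on either broad face at 55 to 80 mm height. At the home stop a push of 8 to 12 N is right (carriage drag included; at least 7 N must be held, on the paddle); above 16 N anywhere on the reader is forcing it. Too thin and weak to be squeezed.
- pointer (a point): Tip of the dark wedge on the scale side of the carriage, 32 mm above the bench; moves with the carriage. Axes as the bed's.
- mark (a point): Tip of the dark mark clip on the scale ledge, 26 mm above the bench, its wedge pointing across the bed (+x of the bed) to the pointer's path. Fixed, axes as the bed's. The carriage is at the mark when pointer and mark have the same y along the bed.
- bottle_mid (a point): Centre of a small amber bottle, 31 mm wide, 78 mm tall, standing loose behind the reader. Leave alone.
- cup_mid (a point): Centre of a white lidded specimen cup, 52 mm wide, 56 mm tall, standing loose off the home end. Leave alone.
- cover_mid (a point): Centre of a small flat carton, 46 x 48 x 18 mm, loose behind the reader. Leave alone.

How it is judged:
On the way, in this order (a step that is already met when the one before it is completed fails the run):
1. the carriage stands still at the home stop (joint below 15 mm) and the paddle is pressed with 7 N or more, for 0.3 s (value of joint carriage below 0.015 m and velocity of joint carriage between -0.003 and 0.003 m/s and contact force between the fingers and paddle above 7 N), for 0.3 s.
2. the carriage comes up short of the mark (3 to 15 mm before it) with the play taken up (y of pointer in the frame of mark between -0.015 and -0.003 m and value of joint paddle above 0.0075 m), for 0.05 s.
At the end, for the whole second after the job is handed in: The pointer stands within 2 mm of the mark along the bed, at rest, and the paddle stands within 1.5 mm of the shoulder away from home (play taken up by a push from the home side) (y of pointer in the frame of mark between -0.002 and 0.002 m and value of joint paddle above 0.0075 m and velocity of joint carriage between -0.002 and 0.002 m/s); the robot touches nothing.
It fails at once if the reader is forced: more than 16 N between the robot's fingers or arm and any part of it (contact force between any of the fingers, the arm and reader above 16 N).
It fails at once if a bystander is moved by more than 10 mm (distance of any of bottle_mid, cup_mid, cover_mid from where it was at the start of the episode above 0.01 m).
It also fails if it takes over 70 s, if anything falls off the work surface, if the arm or the gripper's body presses on something with over 40 N, if the wrist force passes 120 N, or if a joint passes its speed limit or range.

## Working session

There is one attempt and no reset: what is moved stays moved. The work goes in short steps, Python scripts to look and compute and a shell command to move; the robot and the scene stay as the last step left them, time stands still between calls to the robot, and variables do not carry over. Pictures are saved under pics/ and viewed, and the job is handed in when it is done.

```bash
mkdir -p pics
python3 - <<'E'
from rig import manip
import cv2
print(manip.read_state())
for n in ["scene","side","wrist"]:
    d=manip.get_image(n); cv2.imwrite(f"pics/{n}0.png",d["color"][:,:,::-1]); print(n,d["K"],d["position"],d["attitude"])
E
```

```text
{'time': 0.0, 'joint_positions': array([ 1.28599149e+00,  3.14214197e-01, -4.80567109e-02,  1.21017090e+00,
        2.14848625e-06,  1.57081604e+00]), 'qvel': array([ 0.001297  ,  0.00048406,  0.00208473, -0.00125436,  0.00084509,
        0.00088785]), 'tau': array([ 4.17312640e-04, -5.39589393e+01,  3.39753699e+01,  1.91998563e-02,
        4.95192307e-05, -5.23681685e-07]), 'position': array([0.16843481, 0.57532923, 0.24945141]), 'ee_rot': array([-1.17819951e-04,  1.41931329e-01,  9.89876164e-01, -8.14260926e-04]), 'contact_force': array([ 0.37365419, -0.05358815, -0.0285576 ]), 'wrist_torque': array([ 0.03571095, -0.02015159,  0.01082334]), 'width': 1.0004417368434253}
scene [[500.93153671   0.         272.90591598]
 [  0.         500.93153671 213.03995802]
 [  0.           0.           1.        ]] [0.22754722 0.57530083 0.7345978 ] [-0.25510358 -0.09594137  0.34152231  0.8994887 ]
side [[379.20182805   0.         281.8214127 ]
 [  0.         379.20182805 212.86293598]
 [  0.           0.           1.        ]] [ 0.20782696 -0.65084302  0.39042419] [ 0.81392681  0.55331362 -0.10896577 -0.13961963]
wrist [[325.1922621    0.         280.8704933 ]
 [  0.         325.1922621  210.14662068]
 [  0.           0.           1.        ]] [0.09464362 0.59855988 0.3736061 ] [ 0.79041783 -0.123692   -0.09195347  0.59286128]
```

View pics/scene0.png

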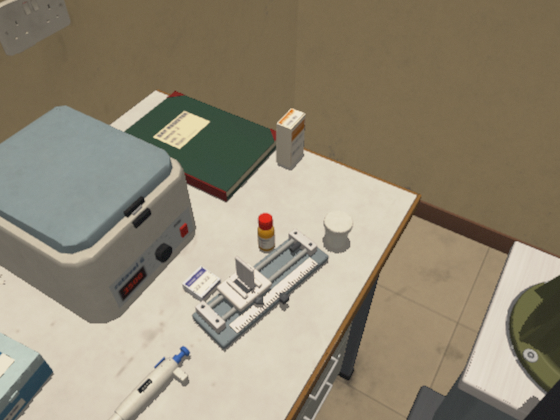

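View pics/side0.png

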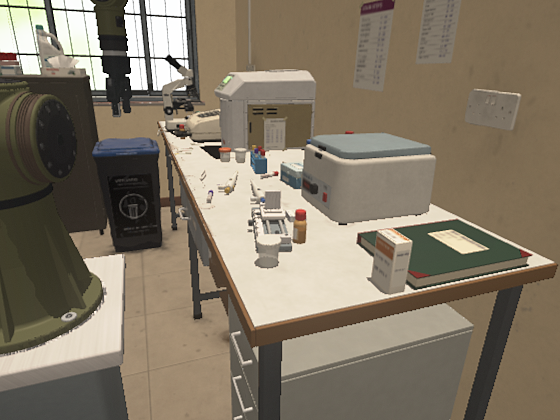

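View pics/wrist0.png

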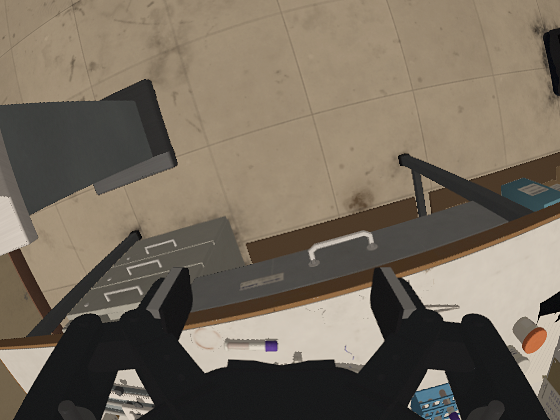

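```bash
cat > h.py <<'E'
from rig import manip
import cv2, numpy as np
from scipy.spatial.transform import Rotation as R
def rot(q): return R.from_quat([q[1],q[2],q[3],q[0]])
def ray(d,uv):
    K=np.array(d["K"]); x=(uv[0]-K[0,2])/K[0,0]; y=(uv[1]-K[1,2])/K[1,1]
    return np.array(d["position"]), rot(d["attitude"]).apply([x,-y,-1])
def plane(d,uv,z):
    p,r=ray(d,uv); return p+r*(z-p[2])/r[2]
def wray(d,uv):
    K=np.array(d["K"]); a=np.array([uv[0]-K[0,2],uv[1]-K[1,2]])/K[0,0]; t=np.hypot(*a); s=np.sin(t)/t
    return np.array(d["position"]), rot(d["attitude"]).apply([a[0]*s,-a[1]*s,-np.cos(t)])
def wplane(d,uv,z):
    p,r=wray(d,uv); return p+r*(z-p[2])/r[2]
def wproj(d,P):
    c=rot(d["attitude"]).inv().apply(np.array(P)-d["position"]); v=np.array([c[0],-c[1]]);t=np.arctan2(np.hypot(*v),-c[2])
    K=np.array(d["K"]); return v/np.hypot(*v)*t*K[0,0]+K[:2,2]
def proj(d,P):
    c=rot(d["attitude"]).inv().apply(np.array(P)-d["position"]); K=np.array(d["K"]); return np.array([c[0],-c[1]])/-c[2]*K[0,0]+K[:2,2]
def save(name,fn,crop=None,s=1):
    d=manip.get_image(name); im=d["color"][:,:,::-1]
    if crop: x0,y0,x1,y1=crop; im=im[y0:y1,x0:x1]
    cv2.imwrite("pics/"+fn,cv2.resize(im,None,fx=s,fy=s,interpolation=cv2.INTER_CUBIC)); return d
E
python3 - <<'E'
from h import *
save("scene","s1.png",(180,205,360,355),4.4); save("side","d1.png",(230,170,330,270),6)
E
```

```text
(no output)
```

View pics/s1.png

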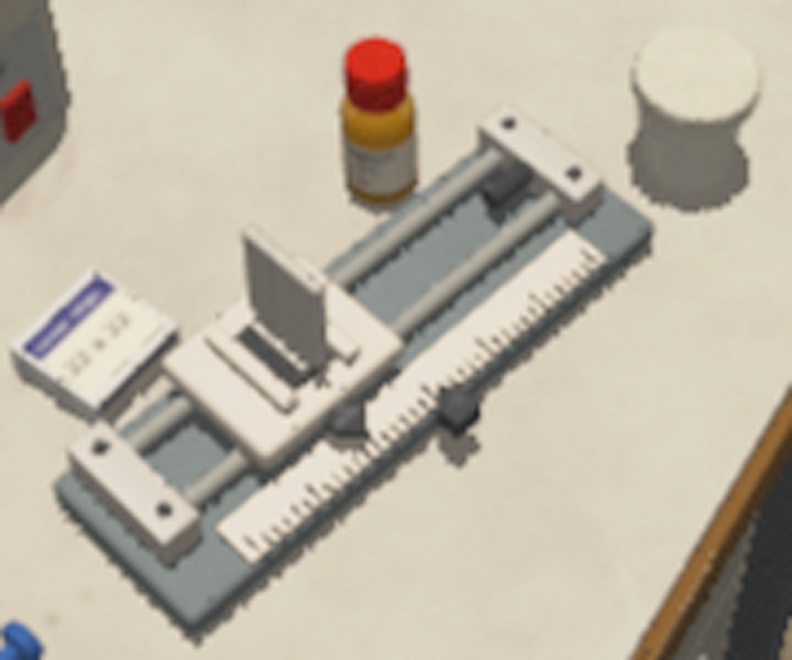

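View pics/d1.png

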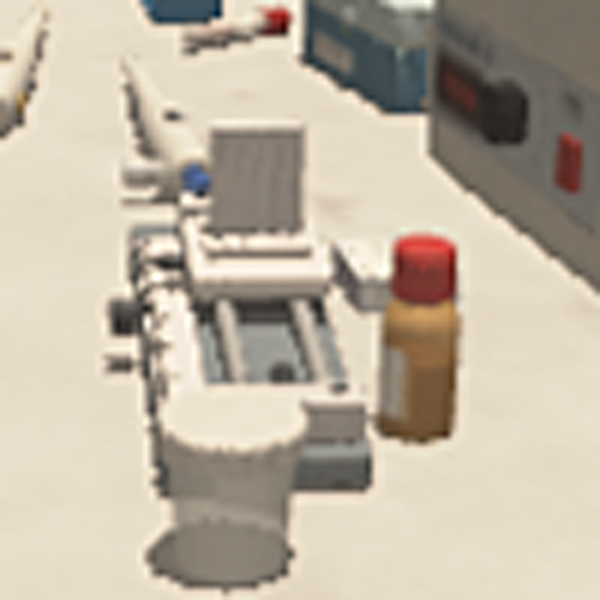

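Run:
```python
from h import *
d=manip.get_image("scene")
f=lambda x,y,z:plane(d,((x+.5)/4.4-.5+180,(y+.5)/4.4-.5+205),z)
A=f(652,228,.017);B=f(195,622,.017);C=f(58,488,.017)
print(A,B,C,np.linalg.norm(A-B),np.linalg.norm(B-C))
# end block tops z=.035+? 
for n,p in dict(blkH1=(480,118),blkH2=(602,182),blkF1=(70,448),blkF2=(197,520)).items(): print(n,f(*p,.035),f(*p,.052))
u=(B-A)/np.linalg.norm(B-A); print(np.degrees(np.arctan2(u[1],u[0])))
pt=f(336,432,.032)
for n,p,z in [("pointer",(335,430),.032),("mark",(443,392),.026),("padtopL",(245,230),.096),("padtopR",(325,290),.096),("bottle",(376,55),.078),("cup",(697,75),.056),("carton",(95,330),.018)]:
    P=f(*p,z); print(n,P,(P-A)@u)
```

```text
[0.42304482 0.06955213 0.017     ] [0.48034113 0.30733417 0.017     ] [0.5541954  0.29019271 0.017     ] 0.24458774548954568 0.07581742762783429
blkH1 [0.50421681 0.06948554 0.035     ] [0.49749383 0.08177669 0.052     ]
blkH2 [0.44578464 0.07241411 0.035     ] [0.44048154 0.0846341  0.052     ]
blkF1 [0.5524085 0.2819491 0.035    ] [0.54451448 0.28907745 0.052     ]
blkF2 [0.49610955 0.28165281 0.035     ] [0.48958358 0.28878836 0.052     ]
76.45219068129052
pointer [0.4755273  0.22344628 0.032     ] 0.16190639066208998
mark [0.45206193 0.18527234 0.026     ] 0.11929772629741196
padtopL [0.52553506 0.20287562 0.096     ] 0.15362275748461954
padtopR [0.48680027 0.20968295 0.096     ] 0.15116679027202426
bottle [0.53850922 0.09438918 0.078     ] 0.0511942603392952
cup [0.43250346 0.01897474 0.056     ] -0.04695431417594132
carton [0.58419987 0.2277783  0.018     ] 0.19157513460877462
```

```bash
python3 -m pendant '[[[-0.042,-0.022,0],[0,0,0]],[[-0.042,-0.022,0],[0,0,0]],[[-0.042,-0.022,0],[0,0,0]],[[-0.042,-0.022,0],[0,0,0]],[[-0.042,-0.022,0],[0,0,0]],[[-0.042,-0.022,0],[0,0,0]],[[-0.042,-0.022,0],[0,0,0]],[[-0.042,-0.022,0],[0,0,0]],[[-0.042,-0.022,0],[0,0,0]],[[-0.042,-0.022,0],[0,0,-3]]]' 255
python3 - <<'E'
from h import *
save("wrist","w1.png");save("scene","s2.png")
s=manip.read_state();print(s["position"],rot(s["ee_rot"]).as_matrix().round(3),s["contact_force"],s["width"])
E
```

```text
time: 1.55
position: [0.5109, 0.2455, 0.2504]
ee_rot: [0.0, 0.115, 0.993, 0.0]
contact_force: [0.7, 0.7, 0.3]
width: 0.003
[0.51258634 0.24371879 0.2501047 ] [[-0.972  0.234  0.001]
 [ 0.234  0.972 -0.001]
 [-0.001 -0.001 -1.   ]] [-0.39052507  0.23920608  1.04808822] -0.0013077662745635142
```

View pics/w1.png

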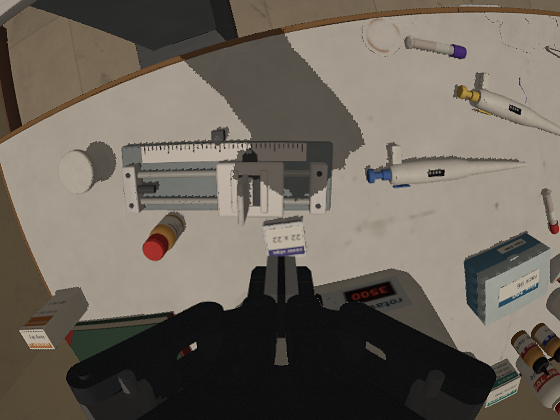

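View pics/s2.png

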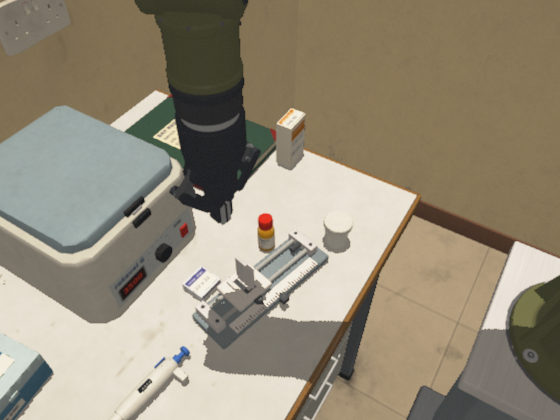

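Run:
```python
from h import *
d=save("wrist","w2.png",(100,110,360,340),3);save("scene","s3.png",(160,110,280,230),5)
s=manip.read_state();print(s["time"])
for h in (-.019,0,.02,.04): # points along tool axis above tips
    p=s["position"]-np.array([0,0,-h])*1; print(h,wproj(d,p), proj(manip.get_image("scene"),p))
```

```text
1.75
-0.019 [281.55554365 265.01947806] [220.83524248 223.16910496]
0 [281.61353596 284.74875967] [219.71469177 213.62878129]
0.02 [281.688519   310.94054193] [218.4806715  203.12238242]
0.04 [281.7817788  344.71803717] [217.18675974 192.10606977]
```

View pics/w2.png

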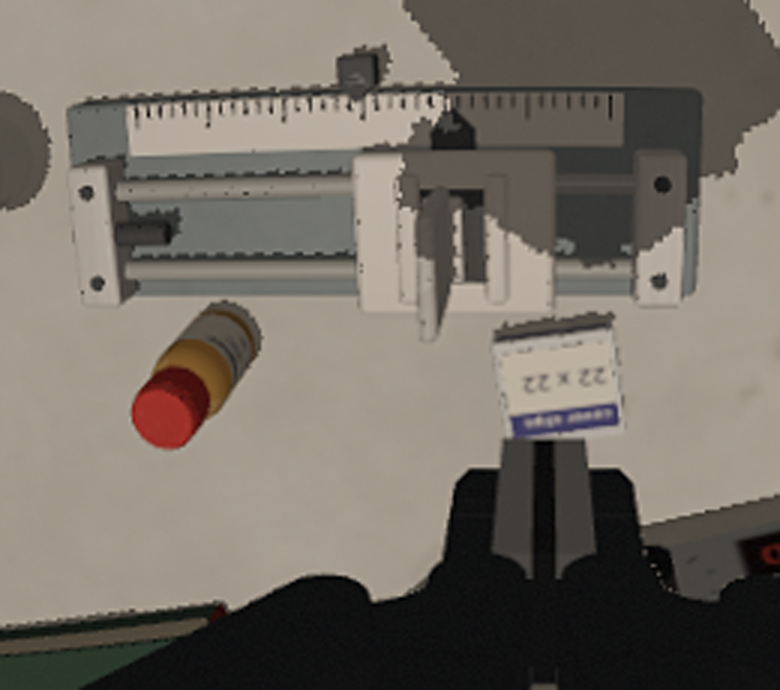

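View pics/s3.png

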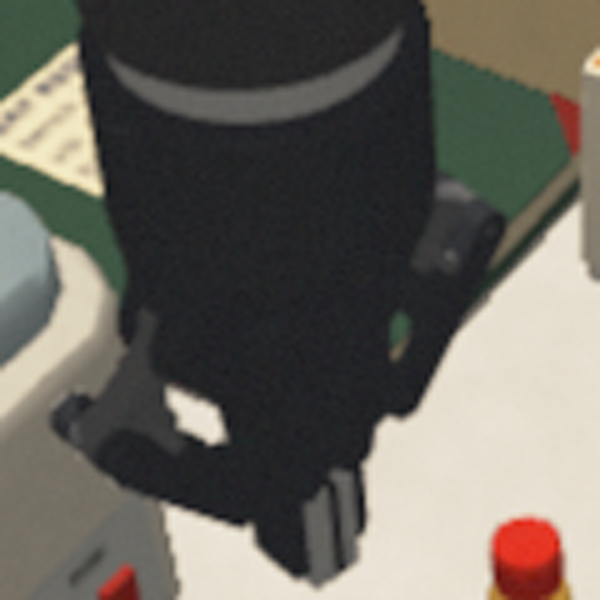

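Run:
```python
from h import *
d=manip.get_image("wrist"); s=manip.read_state()
f=lambda x,y,z:wplane(d,((x+.5)/3-.5+100,(y+.5)/3-.5+110),z)
A=f(68,105,.017);B=f(702,90,.017);C=f(695,294,.017)
u=(B-A)/np.linalg.norm(B-A);
for n,p,z in [("A",(68,105),.017),("B",(702,90),.017),("C",(695,294),.017),("pointer",(453,108),.032),("mark",(357,97),.026),("padtop1",(432,190),.096),("padtop2",(428,338),.096),("railA",(120,190),.03),("railB",(635,186),.03)]:
    P=f(*p,z); print(n,P.round(4),((P-A)@u).round(4))
print(np.linalg.norm(B-A),np.degrees(np.arctan2(u[1],u[0])),s["joint_positions"])
```

```text
A [0.4227 0.0756 0.017 ] 0.0
B [0.4791 0.316  0.017 ] 0.2469
C [0.5558 0.2983 0.017 ] 0.2472
pointer [0.4638 0.2269 0.032 ] 0.1567
mark [0.4518 0.1934 0.026 ] 0.1213
padtop1 [0.4801 0.2224 0.096 ] 0.156
padtop2 [0.5241 0.2093 0.096 ] 0.1534
railA [0.4607 0.0939 0.03  ] 0.0265
railB [0.5063 0.2835 0.03  ] 0.2215
0.2469226473326202 76.79844567525902 [ 4.52558384e-01  2.49503792e-01 -1.31987397e-01  1.18927636e+00
  1.75975174e-04  6.83436892e-01]
```

```bash
python3 -m pendant '[[[0,0,0],[0,0,-10]],[[0,0,0],[0,0,-10]],[[0,0,0],[0,0,-10]],[[0,0,0],[0,0,-10]],[[0,0,0],[0,0,-10]],[[0,0,0.02],[0,0,-10]],[[0,0,0.02],[0,0,-10]],[[0,0,0.02],[0,0,-10]],[[0,0,0.02],[0,0,-10]],[[0,0,0],[0,0,0]]]'
python3 - <<'E'
from h import *
save("wrist","w3.png");save("scene","s4.png",(160,150,340,350),3)
s=manip.read_state();print(s["position"],rot(s["ee_rot"]).as_matrix().round(3),s["contact_force"],s["joint_positions"])
E
```

```text
time: 3.25
position: [0.5082, 0.2469, 0.169]
ee_rot: [-0.001, -0.62, 0.785, 0.0]
contact_force: [-1.4, 0.7, 0.5]
width: -0.001
[0.50964964 0.24723629 0.17086117] [[-0.232 -0.973  0.   ]
 [-0.973  0.232  0.   ]
 [-0.    -0.    -1.   ]] [ 0.07652871  0.37086684 -0.40933581] [ 4.51651975e-01  2.94566427e-01 -2.58373084e-01  1.01762126e+00
  2.37477013e-05 -8.84499912e-01]
```

View pics/w3.png

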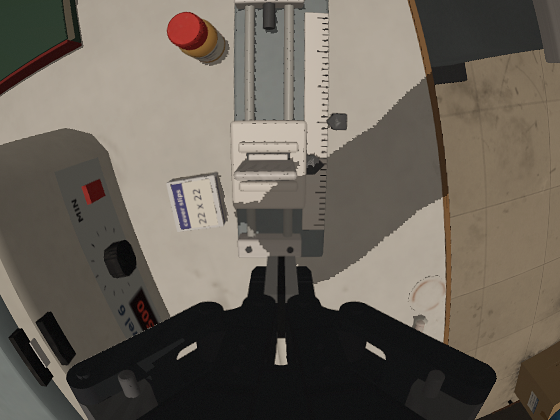

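View pics/s4.png

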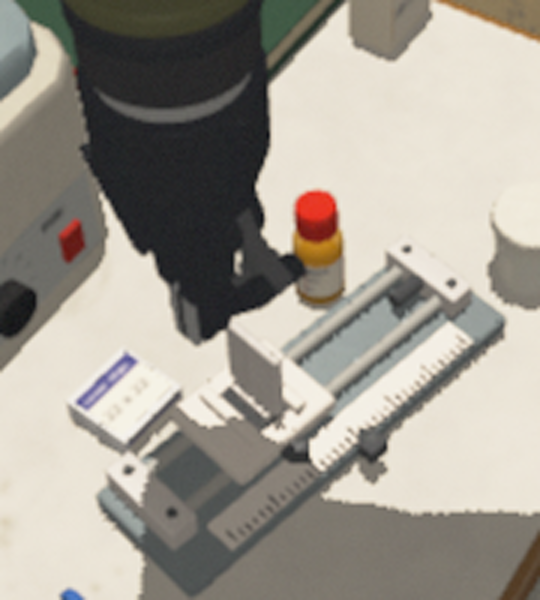

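Run:
```python
from h import *
d=save("wrist","w4.png",(210,90,370,270),3.3)
print(d["position"],d["attitude"])
```

```text
[0.49240573 0.17262841 0.29494389] [ 0.11517564 -0.01829873 -0.15300759  0.98131973]
```

View pics/w4.png

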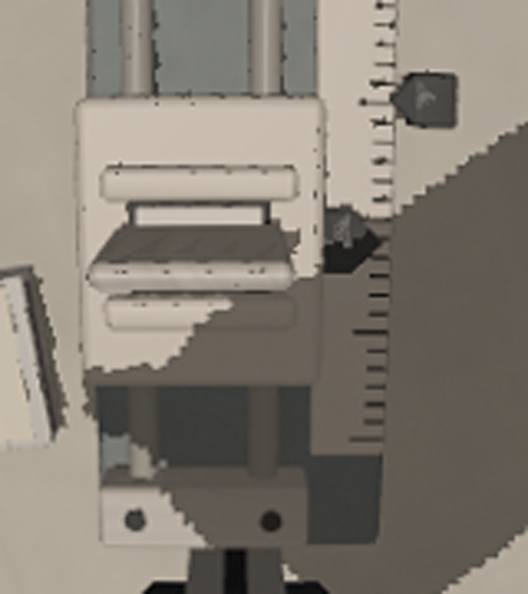

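Run:
```python
from h import *
d=manip.get_image("wrist"); s=manip.read_state()
u=np.array([.2300,.9732,0])
f=lambda x,y,z:wplane(d,((x+.5)/3.3-.5+210,(y+.5)/3.3-.5+90),z)
for n,p,z in [("pt",(382,240),.032),("mark",(392,100),.026),("ptop_home",(192,263),.096),("ptop_far",(192,289),.096),("ptopL",(88,277),.096),("ptopR",(295,277),.096)]:
    P=f(*p,z); print(n,P.round(4),((P-s["position"])@u).round(4), (P@u).round(4))
print(s["position"])
```

```text
pt [0.4674 0.2229 0.032 ] -0.0336 0.3245
mark [0.4569 0.1896 0.026 ] -0.0684 0.2897
ptop_home [0.5095 0.2069 0.096 ] -0.0395 0.3185
ptop_far [0.5107 0.2118 0.096 ] -0.0345 0.3235
ptopL [0.5294 0.2048 0.096 ] -0.037 0.3211
ptopR [0.4912 0.214  0.096 ] -0.0368 0.3212
[0.51031262 0.24728861 0.17143119]
```

```bash
python3 -m pendant '[[[0,-0.004,0.018],[0,0,0]],[[0,-0.004,0.018],[0,0,0]],[[0,0,0.018],[0,0,0]],[[0,0,0.018],[0,0,0]],[[0,0,0.016],[0,0,0]],[[0,0,0],[0,0,0]],[[0,0,0],[0,0,0]]]'
python3 - <<'E'
from h import *
save("wrist","w5.png");save("scene","s5.png",(160,150,340,350),3)
s=manip.read_state();print(s["position"],s["contact_force"])
E
```

```text
time: 4.32
position: [0.5179, 0.2449, 0.0825]
ee_rot: [0.0, -0.62, 0.784, -0.0]
contact_force: [1.0, -0.4, 0.9]
width: -0.001
[0.51826388 0.2451381  0.08303409] [-0.53044843  0.07947001  1.09067965]
```

View pics/s5.png

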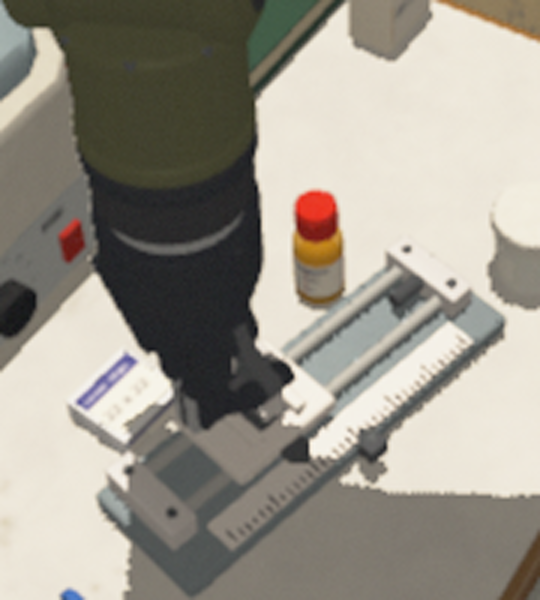

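View pics/w5.png

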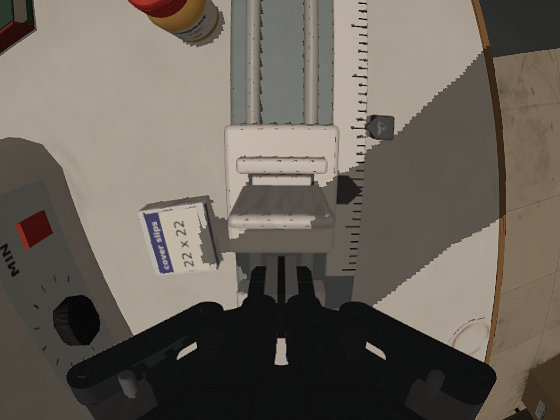

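```bash
python3 -m pendant '[[[0.005,0,0],[0,0,0]],[[0.005,0,0],[0,0,0]],[[0.005,0,0],[0,0,0]],[[0.004,0,0],[0,0,0]],[[0.004,0,0],[0,0,0]],[[0.004,0,0],[0,0,0]],[[0.004,0,0],[0,0,0]],[[0.004,0,0],[0,0,0]]]'
python3 - <<'E'
from h import *
save("wrist","w6.png")
for i in range(3):
    s=manip.read_state();manip.get_image("side");print(s["position"],s["contact_force"].round(2))
E
```

```text
time: 5.42
position: [0.5096, 0.211, 0.0823]
ee_rot: [0.0, -0.62, 0.784, 0.0]
contact_force: [1.0, 3.7, -0.2]
width: 0.0
[0.50945992 0.21039999 0.08231827] [ 0.86  2.08 -0.61]
[0.5094467  0.21041784 0.08232232] [-0.23  1.51 -0.48]
[0.50949025 0.21044168 0.0823214 ] [ 0.24  1.56 -0.91]
```

View pics/w6.png

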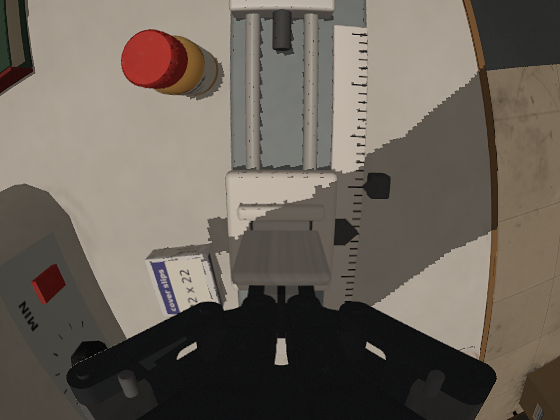

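Run:
```python
from h import *
d=manip.get_image("wrist")
u=np.array([.2300,.9732,0])
for n,p,z in [("pin",(283,50),.028),("pin",(283,50),.036),("edge",(281,172),.04),("mark",(365,186),.026),("pt",(358,232),.032)]:
    print(n,z,(wplane(d,p,z)@u).round(4))
```

```text
pin 0.028 0.2123
pin 0.036 0.2138
edge 0.04 0.2777
mark 0.026 0.2882
pt 0.032 0.3146
```

```bash
python3 -m pendant '[[[0.004,0,0],[0,0,0]],[[0.005,0,0],[0,0,0]],[[0.005,0,0],[0,0,0]],[[0.005,0,0],[0,0,0]],[[0.005,0,0],[0,0,0]],[[0.005,0,0],[0,0,0]],[[0.005,0,0],[0,0,0]],[[0.005,0,0],[0,0,0]],[[0.004,0,0],[0,0,0]],[[0.003,0,0],[0,0,0]]]'
python3 - <<'E'
from h import *
d=save("wrist","w7.png")
for i in range(3):
    s=manip.read_state();manip.get_image("side");print(s["position"],s["contact_force"].round(2))
E
```

```text
time: 6.92
position: [0.4988, 0.1658, 0.0823]
ee_rot: [-0.0, -0.62, 0.784, 0.0]
contact_force: [-1.9, 3.7, 0.0]
width: -0.004
[0.49873483 0.1654449  0.08229142] [-0.83  1.95  0.26]
[0.49879594 0.16544629 0.08225944] [-0.49  2.02  0.27]
[0.49887538 0.16545441 0.08226877] [-0.91  0.88 -0.14]
```

View pics/w7.png

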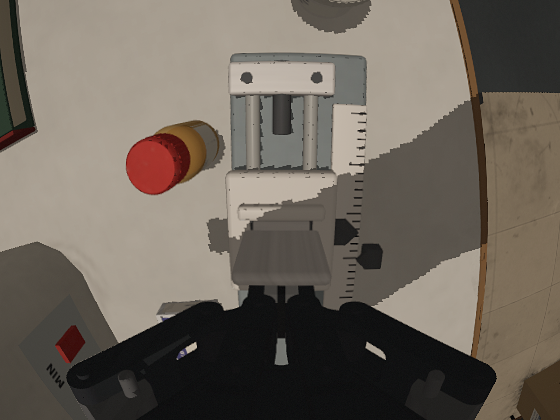

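Run:
```python
from h import *
d=manip.get_image("wrist")
u=np.array([.2300,.9732,0])
for n,p,z in [("pin",(283,134),.028),("pin",(283,134),.036),("edge",(281,172),.04),("mark",(361,257),.026),("pt",(358,232),.032)]:
    print(n,z,(wplane(d,p,z)@u).round(4))
print(manip.read_state()["position"]@u)
```

```text
pin 0.028 0.2126
pin 0.036 0.212
edge 0.04 0.2315
mark 0.026 0.2876
pt 0.032 0.2683
0.2758036277938732
```

```bash
python3 -m pendant '[[[0.003,0,0],[0,0,0]],[[0.003,0,0],[0,0,0]],[[0.003,0,0],[0,0,0]],[[0.002,0,0],[0,0,0]],[[0.002,0,0],[0,0,0]],[[0.001,0,0],[0,0,0]],[[0.001,0,0],[0,0,0]]]'
python3 -m pendant '[[[0.001,0,0],[0,0,0]]]'
python3 -m pendant '[[[0.001,0,0],[0,0,0]]]'
```

```text
time: 8.05
position: [0.4955, 0.1513, 0.0823]
ee_rot: [0.0, -0.62, 0.784, -0.0]
contact_force: [0.5, 3.9, -3.0]
width: -0.004
time: 8.18
position: [0.4953, 0.1504, 0.0823]
ee_rot: [-0.0, -0.62, 0.784, -0.0]
contact_force: [1.2, 2.2, -2.7]
width: 0.002
time: 8.3
position: [0.4951, 0.1494, 0.0823]
ee_rot: [0.0, -0.62, 0.784, -0.0]
contact_force: [1.9, 3.9, -2.4]
width: 0.003
```

```bash
python3 -m pendant '[[[0.001,0,0],[0,0,0]]]'
python3 -m pendant '[[[0.001,0,0],[0,0,0]]]' | sed -n 2,4p
```

```text
time: 8.43
position: [0.4948, 0.1484, 0.0823]
ee_rot: [-0.0, -0.62, 0.784, -0.0]
contact_force: [2.0, 2.2, -2.3]
width: 0.001
position: [0.4946, 0.1475, 0.0823]
ee_rot: [0.0, -0.62, 0.784, -0.0]
contact_force: [1.9, 2.2, -3.3]
```

```bash
python3 -m pendant '[[[0.0008,0,0],[0,0,0]]]' | sed -n 2,4p
```

```text
position: [0.4945, 0.1469, 0.0823]
ee_rot: [0.0, -0.62, 0.784, 0.0]
contact_force: [1.4, 4.1, -3.6]
```

```bash
python3 -m pendant '[[[0.0008,0,0],[0,0,0]]]' | sed -n 2,4p
```

```text
position: [0.4944, 0.1468, 0.0824]
ee_rot: [0.001, -0.62, 0.784, 0.001]
contact_force: [1.6, 7.3, -3.7]
```

Run:
```python
from h import *
d=save("wrist","w8.png",(180,60,420,320),2.4)
print((manip.read_state()["position"]@[.23,.9732,0]),manip.read_state()["contact_force"])
```

```text
0.25662223481710306 [ 2.84689328  6.34238725 -3.84645365]
```

View pics/w8.png

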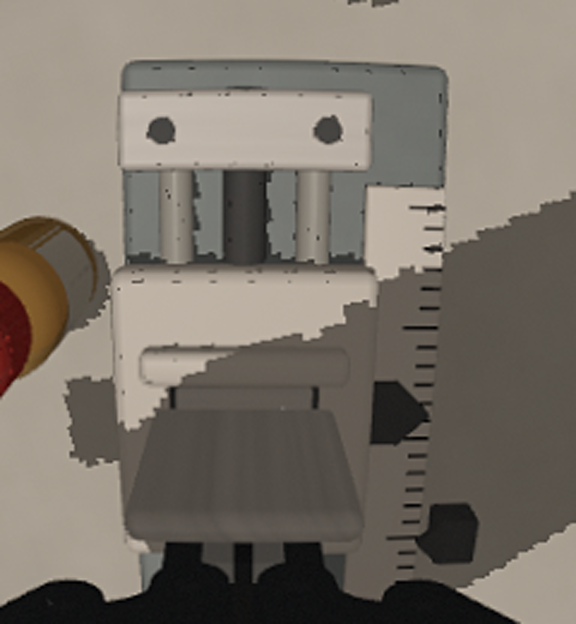

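```bash
python3 -m pendant '[[[0.0006,0,0],[0,0,0]],[[0,0,0],[0,0,0]]]' | sed -n 2,4p
python3 - <<'E'
from h import *
for i in range(4):
    manip.get_image("side");s=manip.read_state();print(s["contact_force"].round(2),s["contact_force"]@[.23,.9732,0],s["position"]@[.23,.9732,0])
E
```

```text
position: [0.4944, 0.1468, 0.0824]
ee_rot: [0.001, -0.621, 0.784, 0.001]
contact_force: [1.4, 6.9, -4.2]
[ 1.3   9.   -4.97] 9.06081203383452 0.256552484058884
[ 1.89  7.54 -4.83] 7.768942826549443 0.25653819020667634
[ 2.3   6.92 -4.23] 7.2601549645525605 0.2565350611092011
[ 1.8   7.1  -5.77] 7.321181136727508 0.25655957600657797
```

```bash
python3 -m pendant '[[[0.0007,0,0],[0,0,0]],[[0,0,0],[0,0,0]]]' | sed -n 2,4p
python3 - <<'E'
from h import *
for i in range(6):
    manip.get_image("side");s=manip.read_state();print(s["time"],s["contact_force"].round(2),s["contact_force"]@[.23,.9732,0])
E
```

```text
position: [0.4944, 0.1466, 0.0824]
ee_rot: [0.002, -0.621, 0.784, 0.002]
contact_force: [2.4, 9.7, -4.5]
9.6 [ 3.26  9.67 -5.37] 10.161291443076557
9.65 [ 2.74  9.07 -5.49] 9.46245783353119
9.7 [ 2.86  9.91 -5.31] 10.305740608732252
9.75 [ 2.02  9.08 -6.06] 9.305614437419376
9.8 [ 2.4  10.16 -5.2 ] 10.442361252116392
9.85 [ 2.65  8.91 -5.83] 9.279391852312674
```

```bash
python3 -m pendant '[[[0,0,0],[0,0,0]],[[0,0,0],[0,0,0]],[[-0.006,0,0],[0,0,0]],[[-0.010,0,0],[0,0,0]],[[0,0.004,-0.025],[0,0,0]],[[0,0.004,-0.025],[0,0,0]],[[0,0,-0.020],[0,0,0]],[[0,0,0],[0,0,0]]]'
python3 - <<'E'
from h import *
d=save("wrist","w9.png")
s=manip.read_state();print(s["position"],s["position"]@[.23,.9732,0],s["contact_force"],rot(s["ee_rot"]).as_matrix().round(4))
E
```

```text
time: 10.85
position: [0.491, 0.1625, 0.1537]
ee_rot: [0.001, -0.62, 0.784, -0.001]
contact_force: [0.6, 0.0, -0.7]
width: 0.003
[0.4902642  0.16228901 0.15257084] 0.2707004258535724 [ 0.19562208 -0.00775557 -0.28469564] [[-2.303e-01 -9.731e-01  1.200e-03]
 [-9.731e-01  2.303e-01 -1.000e-04]
 [-2.000e-04 -1.200e-03 -1.000e+00]]
```

View pics/w9.png

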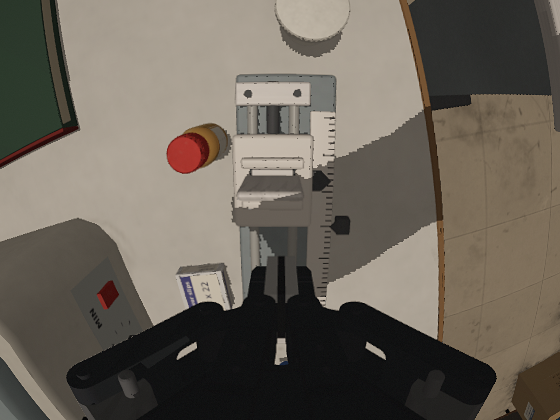

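Run:
```python
from h import *
d=save("wrist","w10.png",(220,120,360,250),5)
```

```text
(no output)
```

View pics/w10.png

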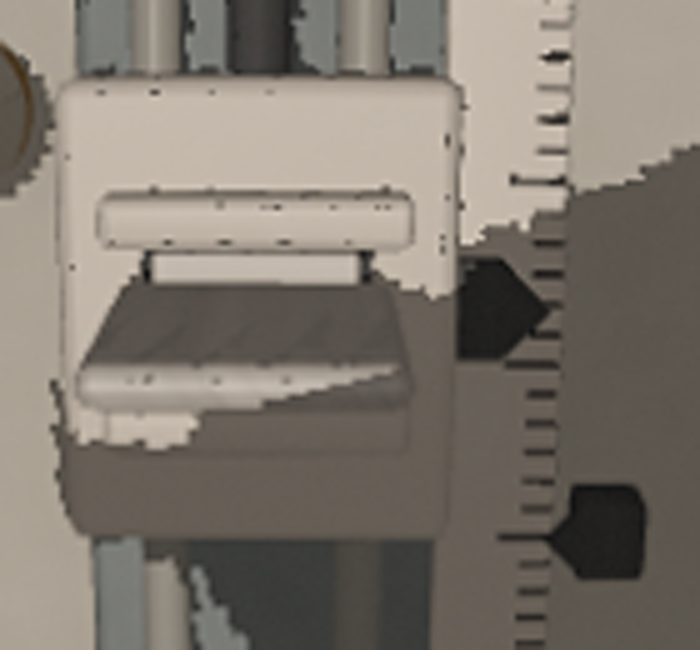

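Run:
```python
from h import *
d=manip.get_image("wrist"); u=np.array([.2300,.9732,0])
f=lambda x,y,z:wplane(d,((x+.5)/5-.5+220,(y+.5)/5-.5+120),z)
for n,p,z in [("pt",(550,312),.032),("mark",(548,538),.026),("ptophome",(240,366),.096),("ptopfar",(240,408),.096),("pl",(78,386),.096),("pr",(412,386),.096),("cup",(0,0),.05)]:
    print(n,f(*p,z),(f(*p,z)@u).round(4))
print(manip.read_state()["position"])
```

```text
pt [0.44861961 0.14958689 0.032     ] 0.2488
mark [0.45548014 0.18863428 0.026     ] 0.2883
ptophome [0.49085459 0.13145209 0.096     ] 0.2408
ptopfar [0.49205771 0.13630789 0.096     ] 0.2458
pl [0.50966691 0.1294075  0.096     ] 0.2432
pr [0.47219749 0.13828002 0.096     ] 0.2432
cup [0.51549224 0.08364921 0.05      ] 0.2
[0.48927322 0.16193579 0.15137707]
```

```bash
python3 -m pendant '[[[0.014,0,0],[0,0,0]],[[0.014,0,0],[0,0,0]],[[0.014,0,0],[0,0,0]],[[0.014,0,0],[0,0,0]],[[0,0,0.015],[0,0,0]],[[0,0,0.015],[0,0,0]],[[0,0,0],[0,0,0]]]'
python3 - <<'E'
from h import *
save("scene","s11.png",(170,120,370,320),3);save("side","d11.png",(220,130,340,270),4.2);save("wrist","w11.png")
s=manip.read_state();print(s["position"],s["position"]@[.23,.9732,0],s["contact_force"])
E
```

```text
time: 11.88
position: [0.4755, 0.1076, 0.1204]
ee_rot: [-0.001, -0.621, 0.784, 0.001]
contact_force: [0.5, -0.2, 0.4]
width: -0.001
[0.47697742 0.10795335 0.12218128] 0.21476500194444403 [-0.10833145  0.94591376  0.42361826]
```

View pics/s11.png

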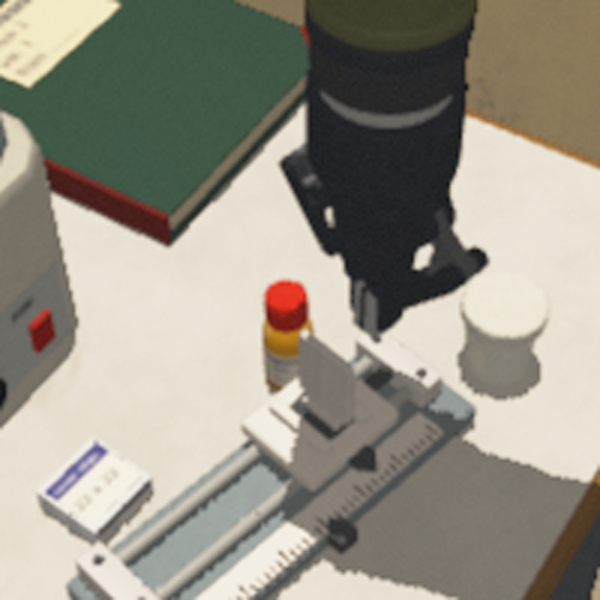

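View pics/d11.png

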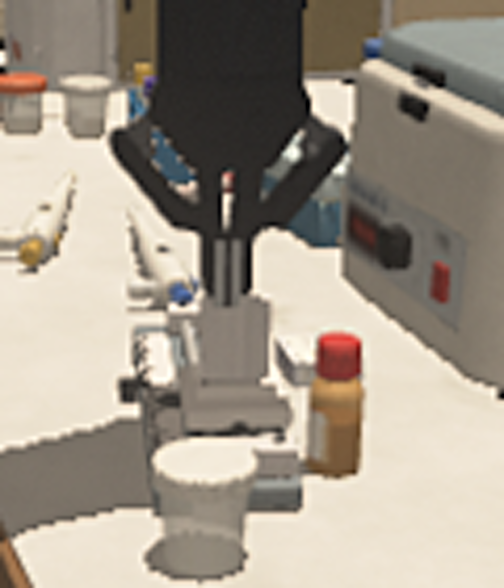

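View pics/w11.png

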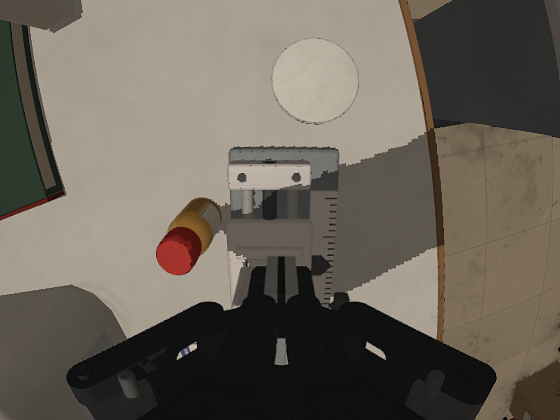

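```bash
python3 -m pendant '[[[0,0,0.012],[0,0,0]],[[0,0,0.012],[0,0,0]],[[0,0,0.012],[0,0,0]],[[0,0,0],[0,0,0]],[[-0.004,0,0],[0,0,0]],[[-0.004,0,0],[0,0,0]],[[-0.003,0,0],[0,0,0]],[[-0.003,0,0],[0,0,0]]]'
python3 - <<'E'
from h import *
save("scene","s12.png",(170,120,370,320),3);save("wrist","w12.png")
s=manip.read_state();print(s["position"],s["position"]@[.23,.9732,0],s["contact_force"])
E
```

```text
time: 13.02
position: [0.4804, 0.1216, 0.0865]
ee_rot: [0.0, -0.62, 0.784, -0.0]
contact_force: [-0.6, 0.1, -0.5]
width: 0.004
[0.4803543  0.12159744 0.08643003] 0.22882011359513488 [-0.60838554  0.36856781 -0.94043027]
```

View pics/s12.png

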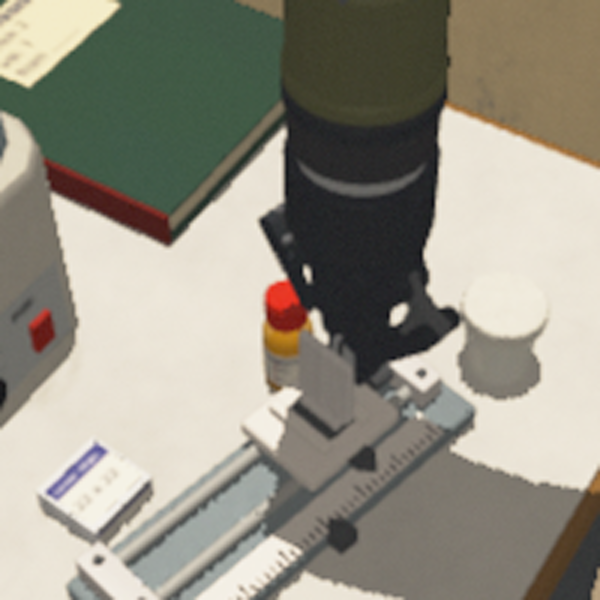

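View pics/w12.png

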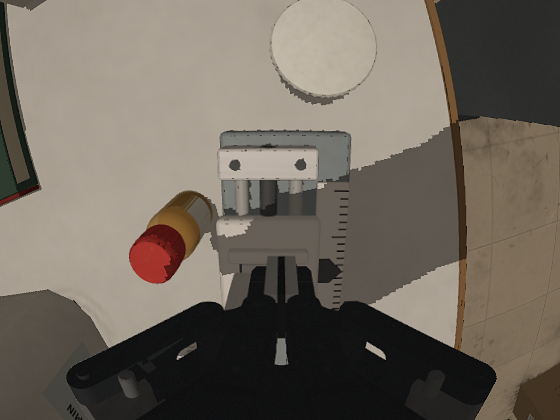

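```bash
python3 -m pendant '[[[-0.003,0,0],[0,0,0]],[[-0.003,0,0],[0,0,0]],[[-0.003,0,0],[0,0,0]],[[-0.004,0,0],[0,0,0]],[[-0.005,0,0],[0,0,0]],[[-0.005,0,0],[0,0,0]],[[-0.005,0,0],[0,0,0]],[[-0.005,0,0],[0,0,0]],[[-0.003,0,0],[0,0,0]],[[-0.002,0,0],[0,0,0]]]'
python3 - <<'E'
from h import *
save("scene","s13.png",(170,120,370,320),3);save("wrist","w13.png")
s=manip.read_state();print(s["position"],s["position"]@[.23,.9732,0],s["contact_force"])
E
```

```text
time: 14.38
position: [0.489, 0.1584, 0.0863]
ee_rot: [0.0, -0.62, 0.784, -0.0]
contact_force: [0.1, -4.2, 1.1]
width: 0.002
[0.48905996 0.1585834  0.08632983] 0.26681715187784466 [ 0.10201147 -2.00915398  1.01949479]
```

View pics/s13.png

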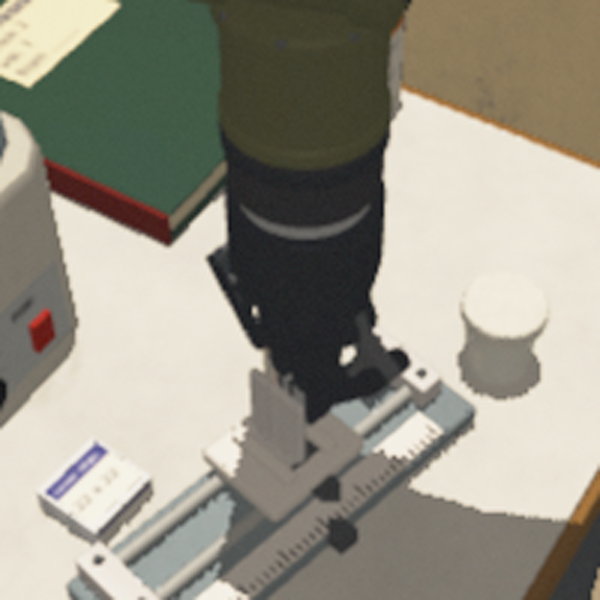

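View pics/w13.png

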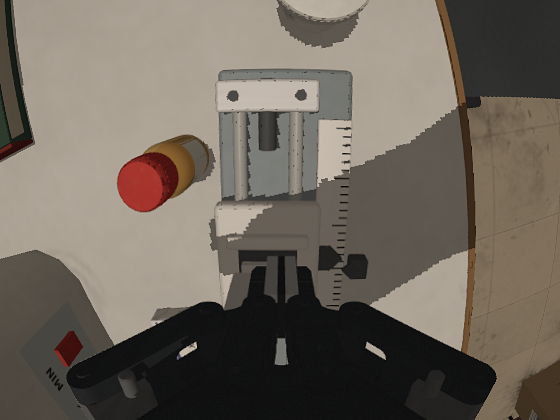

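Both pointer (~343,258) and mark tip (~342,266) are visible now; zoom in and measure.

Run:
```python
from h import *
save("wrist","w14.png",(300,230,380,290),9)
```

```text
(no output)
```

View pics/w14.png

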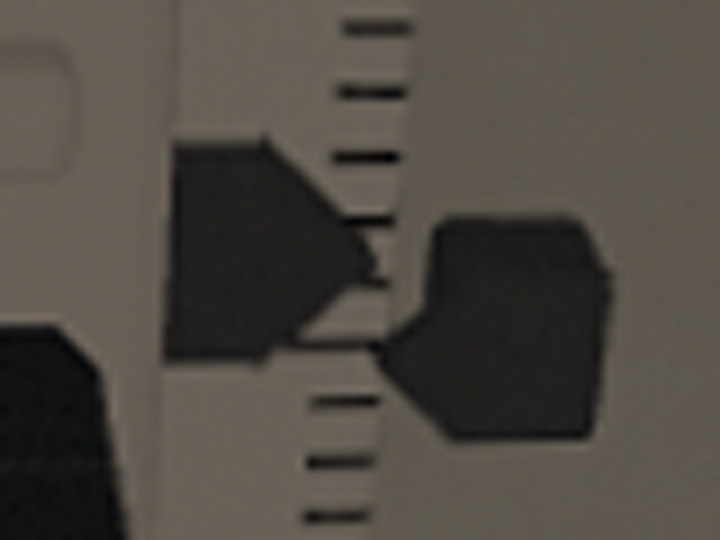

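Run:
```python
from h import *
d=manip.get_image("wrist"); u=np.array([.2300,.9732,0])
f=lambda x,y,z:wplane(d,((x+.5)/9-.5+300,(y+.5)/9-.5+230),z)@u
a=f(378,265,.032);b=f(372,348,.026);print(a,b,a-b, f(378,265,.034)-f(372,348,.028), f(378,265,.032)-f(372,348,.022))
s=manip.read_state();print(s["position"]@u,s["contact_force"])
```

```text
0.2789043950310816 0.28857487866537107 -0.009670483634289462 -0.00959795776528155 -0.011806083697196046
0.26679123129075377 [ 0.71910047 -2.2600145   0.65714865]
```

```bash
python3 -m pendant '[[[-0.0015,0,0],[0,0,0]],[[-0.0015,0,0],[0,0,0]],[[-0.0015,0,0],[0,0,0]],[[-0.0015,0,0],[0,0,0]],[[-0.001,0,0],[0,0,0]],[[0,0,0],[0,0,0]]]'
python3 - <<'E'
from h import *
save("wrist","w15.png",(300,230,380,290),9)
u=np.array([.2300,.9732,0])
s=manip.read_state();print(s["position"]@u,s["contact_force"])
E
```

```text
time: 15.32
position: [0.4906, 0.1652, 0.0863]
ee_rot: [0.0, -0.62, 0.784, 0.0]
contact_force: [1.1, -2.7, 1.2]
width: -0.001
0.273622210322054 [ 0.70632611 -2.20378767  0.79042025]
```

View pics/w15.png

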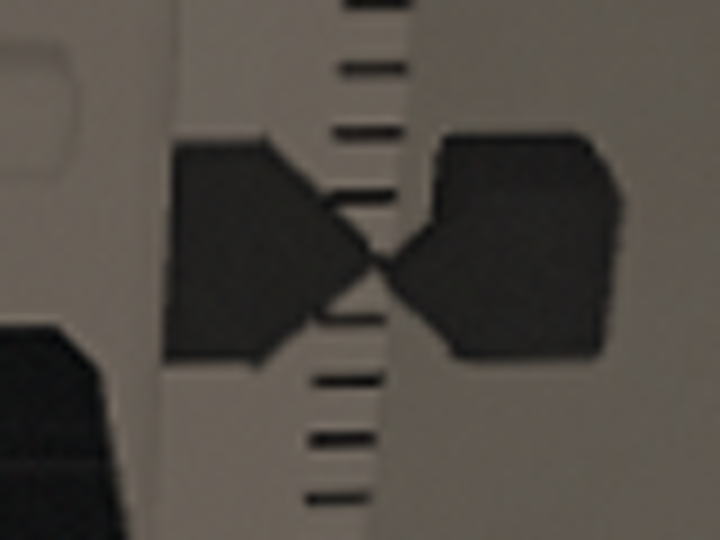

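```bash
python3 -m pendant '[[[0.004,0,0],[0,0,0]],[[0.010,0,0],[0,0,0]],[[0,0,-0.025],[0,0,0]],[[0,0,-0.025],[0,0,0]],[[0,0,-0.02],[0,0,0]],[[-0.034,0,0],[0,0,0]],[[-0.035,0,0],[0,0,0]],[[-0.035,0,0],[0,0,0]],[[0,0,0],[0,0,0]],[[0,0,0],[0,0,0]]]'
python3 - <<'E'
from h import *
save("wrist","w16f.png");d=save("wrist","w16.png",(290,160,370,220),9)
u=np.array([.2300,.9732,0]);print(d["position"]@u)
s=manip.read_state();print(s["position"],s["position"]@u,s["contact_force"])
E
```

```text
time: 16.62
position: [0.5107, 0.2519, 0.156]
ee_rot: [-0.001, -0.62, 0.784, 0.0]
contact_force: [-0.2, -0.2, 0.0]
width: 0.003
0.28583303440813396
[0.51082482 0.25150597 0.15617336] 0.3622553178065873 [-0.10283629 -0.10253168 -0.24862472]
```

View pics/w16f.png

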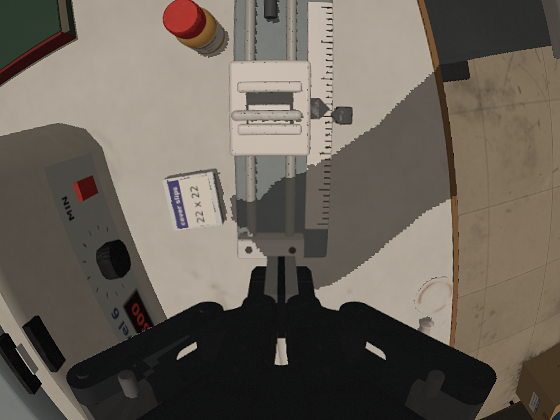

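View pics/w16.png

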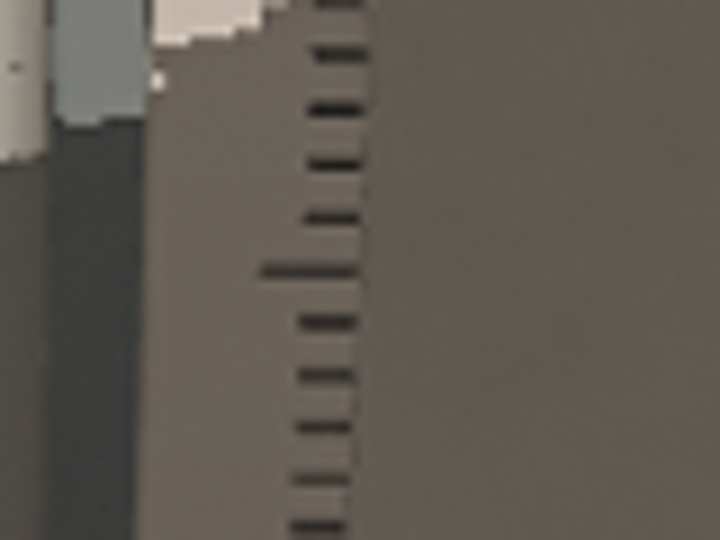

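Run:
```python
from h import *
d=save("wrist","w17.png",(290,80,370,140),9)
u=np.array([.2300,.9732,0])
print([wproj(d,d["position"]+np.array([0,0,-.2]))])
```

```text
[array([280.83607799, 109.77752593])]
```

View pics/w17.png

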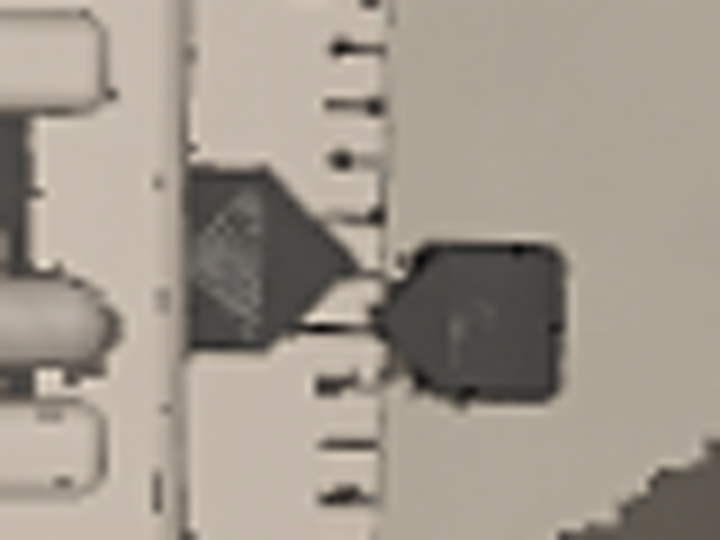

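Run:
```python
from h import *
d=manip.get_image("wrist")
f=lambda x,y,z:wplane(d,((x+.5)/9-.5+290,(y+.5)/9-.5+80),z)
for th in (76.5,76.7,77):
    u=np.array([np.cos(np.radians(th)),np.sin(np.radians(th)),0])
    a=f(358,267,.032)@u;b=f(373,322,.026)@u;print(a,b,a-b,"tick spacing",f(345,216,.023)@u-f(345,160,.023)@u)
    # paddle vs shoulders (bed y), crop coords
    print([ (f(50,y,z)@u).round(4) for y,z in((108,.047),(402,.047))])
a=f(358,267,.032);b=f(373,322,.026);print(a,b)
```

```text
0.28631088924062653 0.29105718726795454 -0.004746298027328011 tick spacing 0.00496143404840077
[np.float64(0.2742), np.float64(0.2977)]
0.28490508859372904 0.2896593538677818 -0.00475426527405276 tick spacing 0.004961663585521359
[np.float64(0.2727), np.float64(0.2962)]
0.28278988396547755 0.28755599146218214 -0.004766107496704586 tick spacing 0.004961894534957878
[np.float64(0.2705), np.float64(0.294)]
[0.45795754 0.18450059 0.032     ] [0.4568381  0.18965051 0.026     ]
```

```bash
python3 -m pendant '[[[0.034,0,0],[0,0,0]],[[0.034,0,0],[0,0,0]],[[0.034,0,0],[0,0,0]],[[0,0,0],[0,0,0]],[[0,0,0.025],[0,0,0]],[[0,0,0.025],[0,0,0]],[[0,0,0.02],[0,0,0]],[[0,0,0],[0,0,0]],[[0,0,0],[0,0,0]]]'
python3 - <<'E'
from h import *
u=np.array([.2300,.9732,0])
s=manip.read_state();print(s["position"],s["position"]@u,s["contact_force"])
E
```

```text
time: 17.95
position: [0.4883, 0.1537, 0.087]
ee_rot: [0.0, -0.62, 0.784, -0.0]
contact_force: [-0.2, -0.5, -0.1]
width: 0.001
[0.48832071 0.15374761 0.08702109] 0.2619409388126092 [-0.15945282 -0.49765896 -0.11933255]
```

```bash
python3 -m pendant '[[[-0.003,0,0],[0,0,0]],[[-0.003,0,0],[0,0,0]],[[-0.003,0,0],[0,0,0]],[[-0.0015,0,0],[0,0,0]],[[-0.0015,0,0],[0,0,0]],[[-0.001,0,0],[0,0,0]],[[-0.001,0,0],[0,0,0]],[[-0.001,0,0],[0,0,0]],[[0,0,0],[0,0,0]]]'
python3 - <<'E'
from h import *
u=np.array([.2300,.9732,0])
s=manip.read_state();print(s["position"],s["position"]@u,s["contact_force"])
E
```

```text
time: 19.08
position: [0.4911, 0.1678, 0.0863]
ee_rot: [-0.0, -0.62, 0.784, -0.0]
contact_force: [-0.9, -2.1, 1.8]
width: -0.003
[0.49114241 0.16784726 0.08626255] 0.2763117081409855 [-0.93735473 -2.09647837  1.83850344]
```

```bash
python3 -m pendant '[[[-0.0008,0,0],[0,0,0]],[[-0.0007,0,0],[0,0,0]],[[0,0,0],[0,0,0]]]' | head -2
python3 - <<'E'
from h import *
u=np.array([.2300,.9732,0])
s=manip.read_state();print(s["position"]@u,s["contact_force"])
E
python3 -m pendant '[[[0.004,0,0],[0,0,0]],[[0.010,0,0],[0,0,0]],[[0,0,-0.025],[0,0,0]],[[0,0,-0.025],[0,0,0]],[[0,0,-0.02],[0,0,0]],[[-0.034,0,0],[0,0,0]],[[-0.035,0,0],[0,0,0]],[[-0.035,0,0],[0,0,0]],[[0,0,0],[0,0,0]],[[0,0,0],[0,0,0]]]'
python3 - <<'E'
from h import *
d=save("wrist","w18.png",(230,70,370,160),5.5)
print(manip.read_state()["contact_force"])
E
```

```text
time: 19.45
position: [0.4916, 0.1695, 0.0863]
0.2780255097498243 [-0.6893586  -1.87954845  1.54730193]
time: 20.7
position: [0.5118, 0.2562, 0.156]
ee_rot: [-0.001, -0.62, 0.784, 0.0]
contact_force: [0.2, -0.2, 0.4]
width: -0.0
[-0.61692407  0.0029723   0.30407151]
```

View pics/w18.png

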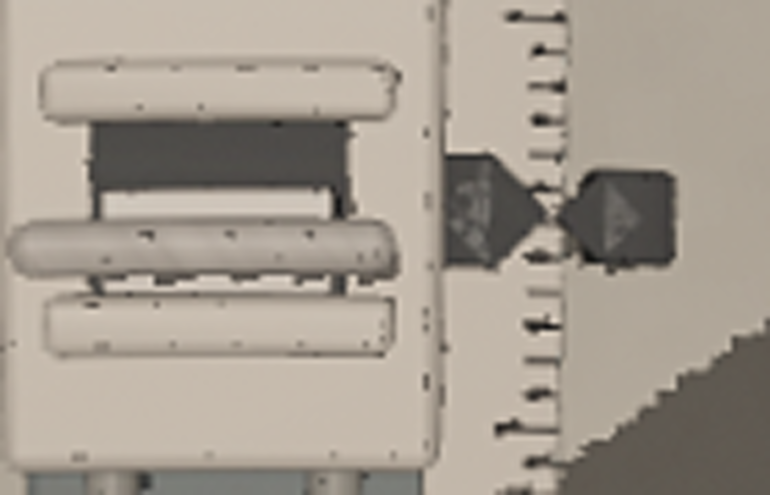

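Run:
```python
from h import *
d=save("wrist","w19.png",(300,85,370,130),11)
f=lambda x,y,z:wplane(d,((x+.5)/5.5-.5+230,(y+.5)/5.5-.5+70),z)
u=np.array([.2300,.9732,0])
print("tips",(f(549,213,.032)-f(558,218,.026))@u,"mids",(f(490,211.5,.032)-f(630,219,.026))@u)
im=d["color"].astype(int).sum(2)
m=(im<330).astype(np.uint8)
sub=m[85:130,300:370]
for x in range(308,358): 
    c=np.where(m[92:124,x])[0]; 
    if len(c): print(x,c.min()+92,c.max()+92,c.mean()+92, end=" | ")
```

```text
tips -0.0006343577718897044 mids -0.00039217203114609724
310 94 118 105.875 | 311 98 118 108.0 | 312 98 118 108.0 | 313 98 118 108.0 | 314 98 118 108.0 | 315 98 118 108.0 | 316 98 118 108.0 | 317 98 118 108.0 | 318 98 119 108.5 | 319 98 118 108.0 | 320 99 117 108.0 | 321 100 116 108.0 | 322 101 116 108.5 | 323 102 114 108.0 | 324 104 113 108.5 | 325 104 117 109.54545454545455 | 326 98 123 109.5 | 327 92 123 108.0909090909091 | 328 92 123 108.0 | 329 92 123 108.33333333333333 | 330 92 123 106.8 | 331 92 123 107.375 | 332 97 116 108.2 | 333 106 116 111.0 | 334 103 116 110.33333333333333 | 335 103 116 109.5 | 336 102 118 110.0 | 337 101 117 109.0 | 338 101 117 109.0 | 339 101 118 109.5 | 340 101 119 110.0 | 341 101 119 110.0 | 342 101 119 110.0 | 343 101 118 109.5 | 344 101 118 109.5 | 345 101 118 109.5 | 346 101 118 109.5 | 347 101 118 109.5 | 348 101 118 109.5 | 349 101 118 109.5 | 350 102 118 110.0 | 351 102 118 110.0 | 352 102 116 109.0 |
```

View pics/w19.png

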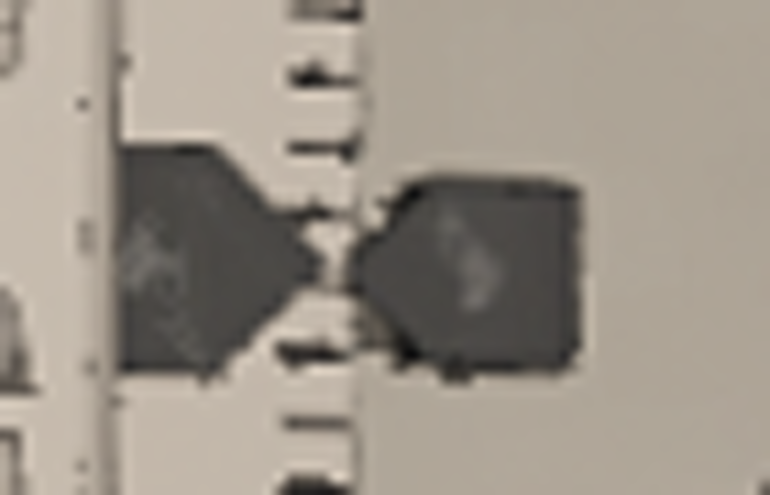

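Run:
```python
from rig import manip
s=manip.read_state();print(s["time"],s["contact_force"],abs(s["qvel"]).max())
print(manip.sign_off())
```

```text
20.8 [-0.59585775 -0.66802575 -0.33595222] 0.003531466976352868
the job is handed in; nothing more can be done
None
```

I set the carriage to the mark from the home side and handed the job in after 20.8 s. The result isn't confirmed, because sign-off gives no verdict.

**What I did**
- **Home:** I pushed the paddle with closed fingers until the carriage met the stop pin. I held it there for about half a second at roughly 9.3–10.4 N on the wrist sensor.
- **Approach:** I moved to the home side of the paddle and pushed it back through its play. I stopped a few millimetres short of the mark to measure, pushed the last 4.4 mm or so, and backed off. The carriage did not need to be taken back.

**Last checks**
- **Position:** From almost directly above, the pointer stands 0.4–0.9 mm short of the mark (limit 2 mm).
- **Play:** The slide under the paddle shows against the shoulder away from home, so the play is taken up.
- **Clear of everything:** The arm stood clear with no contact force beyond sensor noise. The bottle, cup and carton were not touched in any picture, though I did not measure their final positions.

**Checks that disagreed**
- At the stop short of the mark, an oblique view gave 2.8 mm to go, an earlier measurement 3.9 mm and the overhead view 4.75 mm. I went by the overhead view, which is least affected by the height difference between pointer and mark.
- Going by the oblique view, the pointer would be about 1.6 mm past the mark, still within the limit.
- During the home push the wrist also read about 5 N downward, probably friction on the paddle. Together the readings came to about 12 N, under the 16 N limit.

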